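Refill the spring-loaded D cell magazine

TASK

Refill the spring-loaded battery magazine: take the two loose D cells from the bench and push them down into its top, lying level across the column on top of the cell already in it, so far that both spring bolts snap out again over the topmost cell and hold all three down. Either end of a cell may face either way. Leave the other things on the bench where they are.

Things in the scene. Friction and masses are not known exactly. Their poses are not given: they have to be found in the camera images.
- magazine: Upright magazine screwed to the bench: dark foot plate 96 x 150 mm and two aluminium U-shaped end guides, between which cells lie level on one another in a column, each along the magazine's y axis. Origin: centre of the foot's underside, under the column's axis; z up. Cells stack 33 mm apart. Outside each guide a black bolt housing and pull knob, out to 65 mm along y, 136 to 153 mm high.
- mouth (a point): Centre of the magazine's open top, 170 mm above the foot's underside; axes as the magazine's. Flared lips, 9 mm wider per side at the top, lead down 14 mm into the guides. Inner gap of the guides 65 mm along y, 37 mm across x. The middle 45 mm along y is open on both x sides from the foot to the top, so fingers astride a cell can go down with it.
- held_level (a point): Point on the column's axis 140 mm above the foot's underside, 30 mm below the mouth: the level of the two bolts' flat undersides. A cell pushed down drives both bolts back; once its top is below this level they snap out over its ends and hold it (top here, centre 17 mm lower). Push the top 4 to 8 mm below this level to be sure, then let go.
- bolt_left (a joint): Bevelled latch bolt at the magazine's +y end, in m: 0 fully out, standing 8 mm into the column; grows as it is driven back, 0.008 clear of the column. Flat underside 140 mm above the foot's underside, bevel on top from 143 to 152 mm. Spring 1.1 N out, 3 N driven back.
- bolt_right (a joint): The same at the magazine's -y end.
- follower (a joint): The sprung platform under the column, in m: 0 at the start with one cell in the magazine, growing as it goes down; about 0.033 with two cells held, 0.066 with three. It can go down to 0.08. Its spring pushes up with 4 N at 0 plus 0.1 N per mm: about 11 N with three cells.
- cell_in_mid (a point): The D cell already in the magazine at the start, held under the bolts (same as the loose ones). The point is its centre.
- cell_a_mid (a point): One loose D battery cell: grey cylinder, black round its plus end, steel ends; 33 mm across, 61 mm long with its 2 mm terminal nub, about 0.14 kg, lying on its side. The point is its centre, 16.6 mm above the bench; y axis along the cell towards the plus end. Grip it across its middle.
- cell_b_mid (a point): The other loose D battery cell: grey cylinder, black round its plus end, steel ends; 33 mm across, 61 mm long with its 2 mm terminal nub, about 0.14 kg, lying on its side. The point is its centre, 16.6 mm above the bench; y axis along the cell towards the plus end. Grip it across its middle.
- tweezers: Bystander: steel tweezers, 125 mm long, lying flat near the middle of the bench. Origin at the centre of the underside.
- small_cell: Bystander: a much smaller battery cell, blue and yellow, 50 mm long and 15 mm across; it does not belong in the magazine. Origin at the centre of the underside.
There are look-alikes about, which are no part of the job. What is shaped like the part that bears cell_a_mid but green is not meant.

How it is judged:
By the outcome, as a careful person would: the job done as asked, in the order asked, and still so for the second after the job is handed in, with the robot touching nothing.
It also fails if it takes over 56 s, if anything falls off the work surface, if the arm or the gripper's body presses on something with over 40 N, if the wrist force passes 120 N, or if a joint passes its speed limit or range.

ROBOT

A 7-joint arm with a two-finger parallel gripper is mounted at the origin on a cart in front of the work surface, level with it; the furniture and walls round the work are solid. World frame = base frame: x ahead of the robot, y to its left, z up, the work surface at z = 0. Lengths are in mm, angles in rad, forces in N, time in s.
With the tool pointing down it reaches from about 425 to 875 mm from the base axis. Payload 4.7 kg.
Tool frame: the origin (TCP) lies between the finger pads; the fingertips stand 25 mm ahead of it and the grasp point (between the pads) lies 6 mm ahead of it; x points along the fingers, y is the direction in which the jaws open and shut, and the axes are right-handed (so a half turn about x gives the same grasp; the last joint's range is limited). The gripper opens to 87 mm and grips with 3 to 60 N. Pads are 19 mm wide; open, the fingers measure 117 mm over their backs; the gripper's body (75 mm by 190 mm) begins 51 mm behind the grasp point.
Start: joints at [-1.094, 0.321, -0.07, 1.45, 0.023, 1.371, -0.057], TCP at [290.223, 581.63, 247.587] pointing down, gripper open.
Joint ranges: [-2.86, 2.86], [-0.3, 2.09], [-1.38, 1.24], [0.06, 2.45], [-1.56, 4.7], [0.09, 2.05], [-2.69, 2.69]. Speed limits (rad/s): [2.57, 2.57, 3.14, 3.14, 3.14, 3.14, 3.14].

INTERFACE

Orientations are given as a rotation vector (axis times angle).
In Python, from bench import ctrl, vision gives the robot as it stands.
- The arm moves only by the tool apply_moves, never from a script. Its argument "motion" is a list of rows, each an object with "grip": the closure in counts, from 0 (fully open) to 255 (shut); "xyz": the shift along the tool's x, y, z in units of 25 mm (1.0 is 25 mm), a list of three; "dr": the turn, a rotation vector about the tool's x, y, z in degrees, a list of three. A call has 1 to 20 rows; each row shifts and turns the commanded pose from where the row before left it, along the tool's axes as they then stand; what a row does not reach is not made up. A row lasts 1/8 s, in which the tool goes at most 62.5 mm and 10.7 degrees, less where a joint would pass 70% of its speed; a pose out of reach is approached as far as the arm can. A call is refused whole if a number of a shift passes 1 or a number of a turn 10.7, either way. A call with a gripper value outside its range is refused whole. The fingers move at their own pace and stop on an object; the grip force is fixed at half the most. Time passes only in rows, so rows that do not move let the fingers close. It gives the time, the measured TCP pose, the force and the opening at its end, in the units of the state.
- ctrl.get_state(): the state, without advancing time (a new reading comes with each control period).
- vision.snapshot(name): name is "scene" or "top" or "wrist"; returns a dict with "color" (480x640x3 uint8, blue, green, red), "mtx" (3x3 intrinsics, pixels), "rvec" (rotation vector, rad) and "tvec" (3), from world to camera coordinates, as OpenCV has them. Camera axes: x right, y down, z forward; pixel columns grow to the right and rows downward; lengths in mm; the calibration is good to about 2 mm. The wrist camera is an equidistant fisheye: a pixel r from the principal point sees the ray r / f radians off the axis. A picture is of the moment at which its call begins. There is no depth.
- ctrl.job_done(): hands the job in, once; it reports no verdict.
The state is a dict: "clock": time; "joints": joint angles; "dq": joint speeds; "effort": joint torques, N m; "tcp_pos": TCP position; "ee_rot": TCP orientation; "force": force on the tool from outside, world axes, zero at the start; "wrist_torque": the same for the moment, N m; "gripper_width": opening from 0.0 (shut) to 1.0 (fully open).
Only numpy, scipy, OpenCV 4.12 (cv2) and the standard library are available. Lean on these libraries where they do the work, as an engineer would, in place of code of your own. Each camera call takes 0.05 s, during which the arm holds its last target. There are 200 camera calls.

## Working session

There is one attempt and no reset: what is moved stays moved. The work goes in short steps, Python scripts to look and compute and a tool call to move; the robot and the scene stay as the last step left them, time stands still between calls to the robot, and variables do not carry over. Pictures are saved under pics/ and viewed, about 8 in all and at most 12, crops included, and the job is handed in when it is done.

Besides the shell and the picture viewer there is one more tool, called after "Call:" as a command line: name --argument value ..., lists and objects as JSON in quotes. apply_moves: Moves the arm, as the interface text tells. Its arguments: {"type":"object","properties":{"motion":{"type":"array","items":{"type":"object","properties":{"grip":{"type":"number"},"xyz":{"type":"array","items":{"type":"number"}},"dr":{"type":"array","items":{"type":"number"}}}}}},"required":["motion"]}

```bash
mkdir -p pics; ls
python3 - <<'E'
from bench import ctrl, vision
import cv2, numpy as np
print(ctrl.get_state())
for n in("scene","top"):
    s=vision.snapshot(n); cv2.imwrite(f"pics/{n}0.png",s["color"]); print(n,s["mtx"].tolist(),s["rvec"],s["tvec"])
    np.savez(f"{n}0.npz",**s)
E
```

```text
pics
{'clock': 0.0, 'joints': array([-1.09386468,  0.321806  , -0.07010653,  1.45168599,  0.02259783,
        1.37078989, -0.05687892]), 'dq': array([-0.00010042,  0.00221658,  0.00017046, -0.00091786,  0.00018855,
        0.00043431,  0.00039819]), 'effort': array([ 3.14972767e-04, -4.91296828e+01, -4.03628703e-01, -3.12520552e+01,
       -6.39105379e-02,  4.40708525e-02,  1.70129756e-04]), 'tcp_pos': array([290.01670261, 581.14353445, 246.46715523]), 'ee_rot': array([ 0.36140038,  1.54051693, -0.36435901]), 'force': array([ 0.42939895, -0.53784515, -0.96801122]), 'wrist_torque': array([0.04889621, 0.07603636, 0.01835148]), 'gripper_width': 1.0021277079114996}
scene [[613.6510975863677, 0.0, 315.8955530458035], [0.0, 613.6510975863677, 235.81302464026788], [0.0, 0.0, 1.0]] [ 2.22999989 -0.80744025  0.33005039] [-345.44638001  285.29945052  858.33596067]
top [[476.9772075611179, 0.0, 318.81653355351176], [0.0, 476.9772075611179, 241.8109070065703], [0.0, 0.0, 1.0]] [ 2.21024532 -2.00589108  0.20939407] [-53.32454701 479.53795407 878.48099023]
```

View pics/scene0.png

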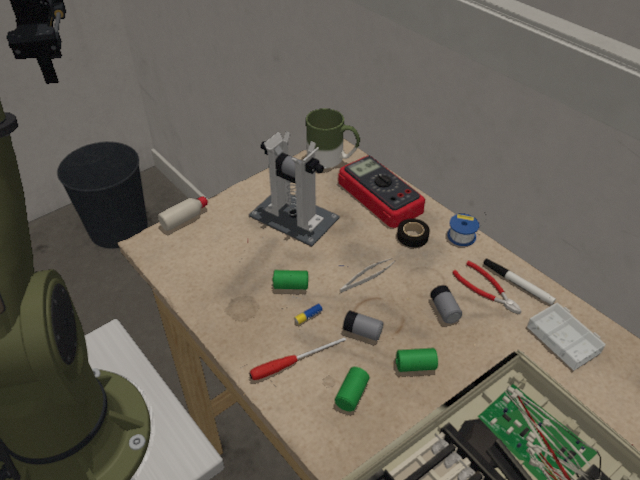

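View pics/top0.png

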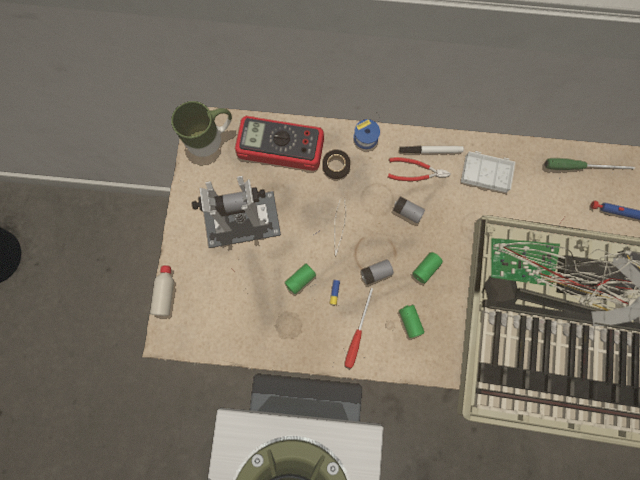

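Cells that could be taken for mine: grey/black at top (377,272) and (408,210) [scene (363,325), (446,304)] — the D cells; green look-alikes at top (301,279), (427,267), (411,321) – rejected; blue/yellow small one (335,292) – rejected. Close crop plus measurements next.

```bash
cat > h.py <<'E'
import cv2, numpy as np
def load(n): return dict(np.load(n))
def cast(s,px,z):
    R=cv2.Rodrigues(s["rvec"])[0]; t=s["tvec"].ravel()
    p=cv2.undistortPoints(np.float64(px).reshape(-1,1,2),s["mtx"],None).reshape(-1,2)
    d=np.c_[p,np.ones(len(p))]@R; c=-R.T@t
    return c+d*((z-c[2])/d[:,2])[:,None]
def proj(s,P): return cv2.projectPoints(np.float64(P).reshape(-1,1,3),s["rvec"],s["tvec"],s["mtx"],None)[0].reshape(-1,2)
E
python3 - <<'E'
from h import *
T=load("top0.npz");S=load("scene0.npz")
for s,seeds in((T,[(377,272),(408,210)]),(S,[(363,325),(446,304)])):
    hsv=cv2.cvtColor(s["color"],cv2.COLOR_BGR2HSV)
    for (u,v) in seeds:
        x0,y0=u-32,v-32; h=hsv[y0:y0+64,x0:x0+64]
        m=((h[...,1]<45)|(h[...,2]<60)).astype(np.uint8)
        m=cv2.morphologyEx(m,cv2.MORPH_OPEN,np.ones((3,3)))
        m=cv2.morphologyEx(m,cv2.MORPH_CLOSE,np.ones((5,5)))
        n,l,st,ce=cv2.connectedComponentsWithStats(m)
        k=l[32,32]; c=cv2.findContours((l==k).astype(np.uint8),0,1)[0][0]
        r=cv2.minAreaRect(c); ctr=np.add(r[0],(x0,y0)); b=cv2.boxPoints(r)+[x0,y0]
        P=cast(s,np.vstack([[ctr],b]),16.6)
        e=P[2:4]-P[1:3]; L=np.linalg.norm(e,axis=1); i=L.argmax()
        print(ctr,r[1],st[k],P[0].round(1),L.round(1),"axis yaw deg",np.degrees(np.arctan2(e[i][1],e[i][0])).round(1))
a=cv2.resize(T["color"][165:260,180:300],None,fx=5,fy=5,interpolation=cv2.INTER_CUBIC)
b=cv2.resize(T["color"][190:300,350:430],None,fx=2.4,fy=2.4)
c=cv2.resize(S["color"][280:345,330:470],None,fx=1.4,fy=2)
im=np.zeros((600,800,3),np.uint8); im[:475,:600]=a; im[:b.shape[0],602:602+b.shape[1]]=b; 
d=S["color"][120:250,240:350]; d=cv2.resize(d,None,fx=2.4,fy=2.4)[:312,:196]; im[280:280+d.shape[0],602:602+d.shape[1]]=d
cv2.imwrite("pics/crop1.png",im)
E
```

```text
[381.48275757 269.70689964] (16.155494689941406, 21.540658950805664) [ 25  20  23  21 335] [ 444.8 -135.8   16.6] [43.5 32.2] axis yaw deg -62.6
[411.90000153 211.20000076] (21.466251373291016, 15.652474403381348) [ 25  23  24  21 327] [ 571.3 -189.3   16.6] [33.5 43.6] axis yaw deg -112.4
[362.59999847 325.19999695] (38.57978057861328, 20.871028900146484) [ 12  18  40  29 779] [ 441.  -125.9   16.6] [41.6 62.8] axis yaw deg -63.2
[445.84433746 304.41981125] (39.822715759277344, 20.688386917114258) [ 17  14  31  38 742] [ 574.3 -182.3   16.6] [40.1 76.9] axis yaw deg -114.7
```

View pics/crop1.png

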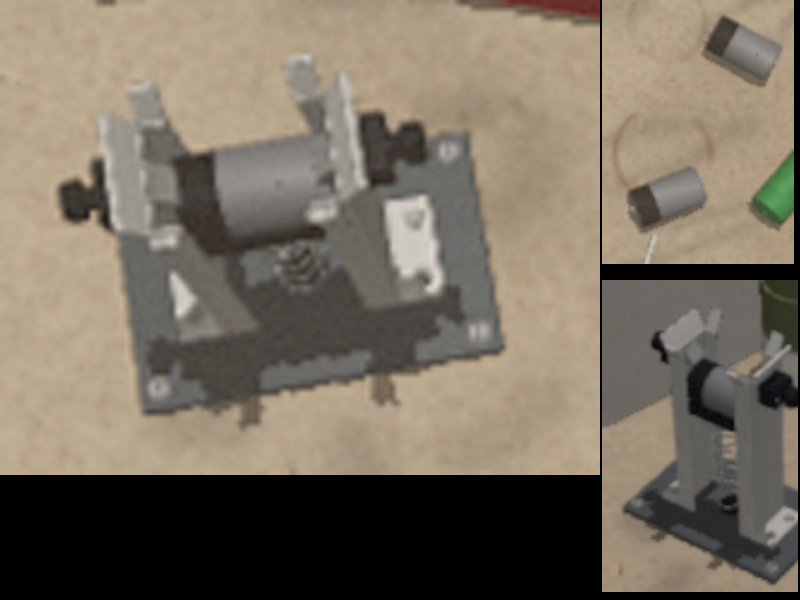

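Run:
```python
from h import *
from scipy.optimize import least_squares
T=load("top0.npz");S=load("scene0.npz")
print(cast(T,[(377.1,272.1),(408.75,210.8)],16.6).round(1))
# black end centre / grey end centre in top
print(cast(T,[(367.5,275.5),(391.5,267.)],T0:=5))
cor=cast(T,[(273.6,191.4),(280.4,235),(209,247.4)],6); print(cor.round(1)); 
print(np.linalg.norm(cor[0]-cor[1]),np.linalg.norm(cor[2]-cor[1]))
cs=cast(S,[(249.6,215),(310.8,245),(339.5,217)],6);print(cs.round(1))
print(np.linalg.norm(cs[0]-cs[1]),np.linalg.norm(cs[2]-cs[1]))
def f(p,full=0):
    c,s=np.cos(p[2]),np.sin(p[2])
    q=lambda a,b:[p[0]+c*a-s*b,p[1]+s*a+c*b,6]
    tp=proj(T,[q(48,-75),q(-48,-75),q(-48,75)])-[(273.6,191.4),(280.4,235),(209,247.4)]
    sp=proj(S,[q(-48,75),q(-48,-75),q(48,-75)])-[(249.6,215),(310.8,245),(339.5,217)]
    return np.r_[tp.ravel(),sp.ravel()]
r=least_squares(f,[600,150,0.1]); print(r.x,np.degrees(r.x[2]),r.fun.round(1))
```

```text
[[ 439.2 -127.5   16.6]
 [ 571.5 -182.9   16.6]]
[[ 432.24436668 -110.06826093    5.        ]
 [ 454.16495838 -157.00251451    5.        ]]
[[589.   98.1   6. ]
 [498.   73.6   6. ]
 [458.2 215.    6. ]]
94.34259528063666 146.9063859298053
[[459.3 212.4   6. ]
 [498.   74.1   6. ]
 [587.7  97.    6. ]]
143.6155272096028 92.57593815653233
[5.24062289e+02 1.56908484e+02 2.66840920e-01] 15.288858523851854 [ 0.5 -0.5  0.8  0.3 -0.8  0.  -1.8 -0.8  0.5  0.8  0.9 -0.6]
```

```bash
cat >> h.py <<'E'
from scipy.spatial.transform import Rotation as Ro
def goto(xyz,yaw,what=""):
    """shift in tool axes (units of 25 mm) and turn (deg, tool axes) from the present pose to TCP xyz, tool x down, jaw axis at world yaw (deg)"""
    from bench import ctrl
    s=ctrl.get_state(); R=Ro.from_rotvec(s["ee_rot"]); best=None
    for k in (0,180):
        a=np.radians(yaw+k); x=np.array([0,0,-1.]); y=np.array([np.cos(a),np.sin(a),0]); 
        G=Ro.from_matrix(np.c_[x,y,np.cross(x,y)]); dr=np.degrees((R.inv()*G).as_rotvec())
        print(what,"t",round(s["clock"],2),"tcp",s["tcp_pos"].round(1),"F",s["force"].round(1),"w",round(s["gripper_width"]*87,1),"j7",s["joints"][6].round(2),
          "| d now-axes",R.inv().apply(np.array(xyz)-s["tcp_pos"]).__truediv__(25).round(2),"dr",dr.round(1),"| d after turn",G.inv().apply(np.array(xyz)-s["tcp_pos"]).__truediv__(25).round(2))
E
python3 - <<'E'
from h import *
goto([573,-183,200],-23.5+0,"B"); goto([440,-127,200],25,"A");goto([524,157,230],15.3,"M")
E
```

```text
B t 0.1 tcp [290.  581.2 246.6] F [0.  0.2 0.3] w 86.8 j7 -0.06 | d now-axes [  1.9  -22.3   23.77] dr [87.   0.1  0.1] | d after turn [ 1.86 22.57 23.52]
B t 0.1 tcp [290.  581.2 246.6] F [0.  0.2 0.3] w 86.8 j7 -0.06 | d now-axes [  1.9  -22.3   23.77] dr [-93.   -0.1   0.1] | d after turn [  1.86 -22.57 -23.52]
A t 0.1 tcp [290.  581.2 246.6] F [0.  0.2 0.3] w 86.8 j7 -0.06 | d now-axes [  1.9  -22.67  18.01] dr [38.5  0.   0.1] | d after turn [ 1.86 -6.53 28.21]
A t 0.1 tcp [290.  581.2 246.6] F [0.  0.2 0.3] w 86.8 j7 -0.06 | d now-axes [  1.9  -22.67  18.01] dr [-1.415e+02 -1.000e-01  0.000e+00] | d after turn [  1.86   6.53 -28.21]
M t 0.1 tcp [290.  581.2 246.6] F [0.  0.2 0.3] w 86.8 j7 -0.06 | d now-axes [  0.68 -11.01  15.95] dr [48.2  0.   0.1] | d after turn [ 0.66  4.55 18.84]
M t 0.1 tcp [290.  581.2 246.6] F [0.  0.2 0.3] w 86.8 j7 -0.06 | d now-axes [  0.68 -11.01  15.95] dr [-1.318e+02 -1.000e-01  1.000e-01] | d after turn [  0.66  -4.55 -18.84]
```

Call:
apply_moves --motion '[{"grip": 90,"xyz": [0,0,0],"dr": [9.6,0,0]},{"grip": 90,"xyz": [0,0,0],"dr": [9.6,0,0]},{"grip": 90,"xyz": [0,0,0],"dr": [9.6,0,0]},{"grip": 90,"xyz": [0,0,0],"dr": [9.7,0,0]},{"grip": 90,"xyz": [0,0,0],"dr": [9.7,0,0]},{"grip": 90,"xyz": [0,0.3,1],"dr": [0,0,0]},{"grip": 90,"xyz": [0,0.3,1],"dr": [0,0,0]},{"grip": 90,"xyz": [0,0.3,1],"dr": [0,0,0]},{"grip": 90,"xyz": [0,0.3,1],"dr": [0,0,0]},{"grip": 90,"xyz": [0,0.3,1],"dr": [0,0,0]},{"grip": 90,"xyz": [0,0.3,1],"dr": [0,0,0]},{"grip": 90,"xyz": [0,0.3,1],"dr": [0,0,0]},{"grip": 90,"xyz": [0,0.3,1],"dr": [0,0,0]},{"grip": 90,"xyz": [0,0.3,1],"dr": [0,0,0]},{"grip": 90,"xyz": [0,0.3,1],"dr": [0,0,0]},{"grip": 90,"xyz": [0,0.3,1],"dr": [0,0,0]},{"grip": 90,"xyz": [0,0.3,1],"dr": [0,0,0]},{"grip": 90,"xyz": [0,0.3,1],"dr": [0,0,0]},{"grip": 90,"xyz": [0,0.3,1],"dr": [0,0,0]},{"grip": 90,"xyz": [0,0.2,1],"dr": [0,0,0]}]'

```text
clock: 2.6
tcp_pos: [495.9, 245.5, 247.7]
ee_rot: [1.011, 1.323, -1.011]
force: [0.2, 0.1, -0.3]
gripper_width: 0.65
```

Run:
```python
from h import *
from bench import vision
goto([524,157,247],15.3,"M");goto([573,-183,200],-23.5,"B")
s=vision.snapshot("wrist"); np.savez("w1.npz",**s); cv2.imwrite("pics/w1.png",s["color"])
R=cv2.Rodrigues(s["rvec"])[0]; print(s["mtx"].round(1),"cam",(-R.T@s["tvec"].ravel()).round(1),"axis",R[2].round(2))
```

```text
M t 2.6 tcp [495.9 245.5 247.7] F [ 0.2  0.1 -0.3] w 56.5 j7 -0.21 | d now-axes [0.03 0.15 3.71] dr [-0.1  0.  -0. ] | d after turn [0.03 0.15 3.71]
M t 2.6 tcp [495.9 245.5 247.7] F [ 0.2  0.1 -0.3] w 56.5 j7 -0.21 | d now-axes [0.03 0.15 3.71] dr [179.9  -0.   -0. ] | d after turn [ 0.03 -0.15 -3.71]
B t 2.6 tcp [495.9 245.5 247.7] F [ 0.2  0.1 -0.3] w 56.5 j7 -0.21 | d now-axes [ 1.91 -1.53 17.35] dr [38.7  0.  -0. ] | d after turn [ 1.91  9.66 14.49]
B t 2.6 tcp [495.9 245.5 247.7] F [ 0.2  0.1 -0.3] w 56.5 j7 -0.21 | d now-axes [ 1.91 -1.53 17.35] dr [-141.3    0.     0. ] | d after turn [  1.91  -9.66 -14.49]
[[371.6   0.  316.9]
 [  0.  371.6 246. ]
 [  0.    0.    1. ]] cam [473.4 326.1 385.6] axis [ 0.08 -0.3  -0.95]
```

View pics/w1.png

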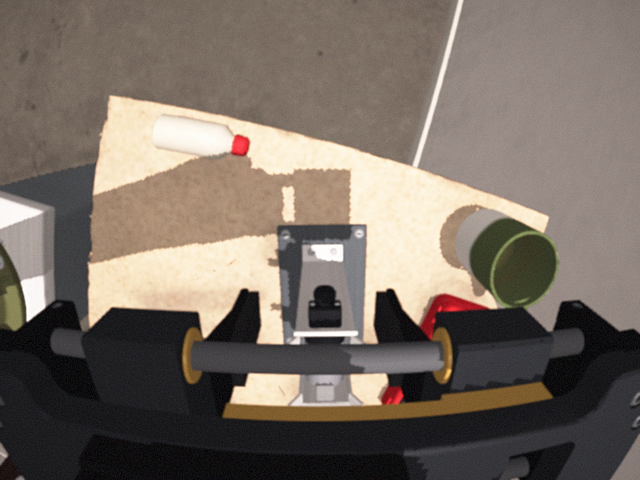

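```bash
cat >> h.py <<'E'
def fcast(s,px,z):
    R=cv2.Rodrigues(s["rvec"])[0]; t=s["tvec"].ravel()
    p=cv2.fisheye.undistortPoints(np.float64(px).reshape(-1,1,2),s["mtx"],np.zeros(4)).reshape(-1,2)
    d=np.c_[p,np.ones(len(p))]@R; c=-R.T@t
    return c+d*((z-c[2])/d[:,2])[:,None]
E
python3 - <<'E'
from h import *
W=load("w1.npz")
f=fcast(W,[(278,226),(366,226)],6); l=fcast(W,[(298,333.5),(357,333.5)],170)
M=np.array([524,157]);a=np.radians(15.3);R=np.array([[np.cos(a),np.sin(a)],[-np.sin(a),np.cos(a)]])
for P in(f,l): print(P.round(1),((P[:,:2]-M)@R.T).round(1),np.degrees(np.arctan2(*(P[1]-P[0])[1::-1])).round(1))
E
```

```text
[[459.6 219.    6. ]
 [549.7 243.6   6. ]] [[-45.7  76.8]
 [ 47.6  76.8]] 15.3
[[495.5 196.2 170. ]
 [533.9 206.4 170. ]] [[-17.2  45.3]
 [ 22.6  45.1]] 15.0
```

Call:
apply_moves --motion '[{"grip": 90,"xyz": [0,-0.1,1],"dr": [0,0,0]},{"grip": 90,"xyz": [0,-0.1,1],"dr": [0,0,0]},{"grip": 90,"xyz": [0,-0.1,1],"dr": [0,0,0]},{"grip": 90,"xyz": [0,-0.1,1],"dr": [0,0,0]},{"grip": 90,"xyz": [0,-0.1,1],"dr": [0,0,0]},{"grip": 90,"xyz": [0,-0.1,1],"dr": [0,0,0]},{"grip": 90,"xyz": [0,-0.1,1],"dr": [0,0,0]},{"grip": 90,"xyz": [0,-0.1,1],"dr": [0,0,0]},{"grip": 90,"xyz": [0,-0.1,1],"dr": [0,0,0]},{"grip": 90,"xyz": [0,-0.1,1],"dr": [0,0,0]},{"grip": 90,"xyz": [0,-0.1,1],"dr": [0,0,0]},{"grip": 90,"xyz": [0,-0.1,1],"dr": [0,0,0]},{"grip": 90,"xyz": [0,-0.1,1],"dr": [0,0,0]},{"grip": 90,"xyz": [0,-0.1,1],"dr": [0,0,0]},{"grip": 90,"xyz": [0,-0.1,1],"dr": [0,0,0]},{"grip": 90,"xyz": [0.5,0,1],"dr": [9.7,0,0]},{"grip": 90,"xyz": [0.5,0,1],"dr": [9.7,0,0]},{"grip": 90,"xyz": [1,0,0],"dr": [9.7,0,0]},{"grip": 90,"xyz": [1,0,0],"dr": [9.6,0,0]},{"grip": 90,"xyz": [0,0,0],"dr": [0,0,0]}]'

```text
clock: 5.15
tcp_pos: [564.5, -172.4, 170.8]
ee_rot: [1.501, 0.991, -1.506]
force: [-0.4, -0.4, 0.5]
gripper_width: 0.647
```

Run:
```python
from h import *
from bench import vision
goto([573,-183,31],-23.5,"B")
s=vision.snapshot("wrist"); np.savez("w2.npz",**s); cv2.imwrite("pics/w2.png",s["color"])
```

```text
B t 5.15 tcp [ 564.5 -172.4  170.8] F [-0.4 -0.4  0.5] w 56.3 j7 0.0 | d now-axes [5.59 0.5  0.25] dr [0.1 0.  0.2] | d after turn [5.59 0.48 0.25]
B t 5.15 tcp [ 564.5 -172.4  170.8] F [-0.4 -0.4  0.5] w 56.3 j7 0.0 | d now-axes [5.59 0.5  0.25] dr [-1.799e+02 -4.000e-01  1.000e-01] | d after turn [ 5.59 -0.48 -0.25]
```

View pics/w2.png

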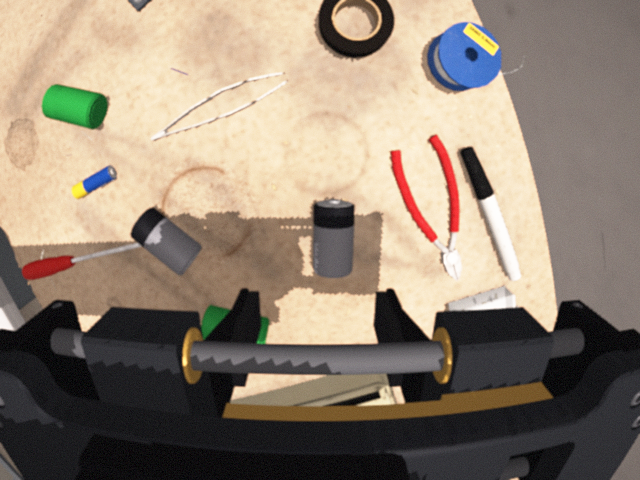

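Run:
```python
from h import *
W=load("w2.npz");R=cv2.Rodrigues(W["rvec"])[0];print((-R.T@W["tvec"].ravel()).round(1))
print("B ctr",fcast(W,[(333,238)],16.6).round(1),"sides",fcast(W,[(313.5,240),(353.5,240)],16.6).round(1),"ends",fcast(W,[(334,199),],12).round(1),fcast(W,[(332.5,276)],28).round(1))
print("A ctr",fcast(W,[(166,241)],16.6).round(1), "ends",fcast(W,[(144,221)],14).round(1),fcast(W,[(190,261)],25).round(1))
```

```text
[598.2 -95.9 308.7]
B ctr [[ 574.6 -180.8   16.6]] sides [[ 559.2 -176.    16.6]
 [ 589.5 -189.    16.6]] ends [[ 587.7 -152.    12. ]] [[ 562.7 -207.2   28. ]]
A ctr [[ 440.6 -125.7   16.6]] ends [[ 428.5 -101.1   14. ]] [[ 456.7 -149.1   25. ]]
```

Call:
apply_moves --motion '[{"grip": 90,"xyz": [1,0.51,0.13],"dr": [0,0,0]},{"grip": 90,"xyz": [1,0,0],"dr": [0,0,0]},{"grip": 90,"xyz": [1,0,0],"dr": [0,0,0]},{"grip": 90,"xyz": [1,0,0],"dr": [0,0,0]},{"grip": 90,"xyz": [0.8,0,0],"dr": [0,0,0]},{"grip": 90,"xyz": [0.5,0,0],"dr": [0,0,0]},{"grip": 90,"xyz": [0.29,0,0],"dr": [0,0,0]},{"grip": 90,"xyz": [0,0,0],"dr": [0,0,0]},{"grip": 90,"xyz": [0,0,0],"dr": [0,0,0]},{"grip": 255,"xyz": [0,0,0],"dr": [0,0,0]},{"grip": 255,"xyz": [0,0,0],"dr": [0,0,0]},{"grip": 255,"xyz": [0,0,0],"dr": [0,0,0]},{"grip": 255,"xyz": [0,0,0],"dr": [0,0,0]},{"grip": 255,"xyz": [0,0,0],"dr": [0,0,0]}]'

```text
clock: 6.95
tcp_pos: [577.1, -179.7, 32.9]
ee_rot: [1.504, 0.988, -1.504]
force: [-1.2, 0.8, 2.1]
gripper_width: 0.379
```

Run:
```python
from h import *
goto([525.4,158.4,240],15.3,"M")
```

```text
M t 6.95 tcp [ 577.1 -179.7   32.9] F [-1.2  0.8  2.1] w 32.9 j7 0.11 | d now-axes [ -8.28  -7.28 -11.59] dr [-38.7  -0.    0. ] | d after turn [ -8.28   1.57 -13.59]
M t 6.95 tcp [ 577.1 -179.7   32.9] F [-1.2  0.8  2.1] w 32.9 j7 0.11 | d now-axes [ -8.28  -7.28 -11.59] dr [141.3   0.    0. ] | d after turn [-8.28 -1.57 13.59]
```

Call:
apply_moves --motion '[{"grip": 255,"xyz": [-0.5,0,0],"dr": [0,0,0]},{"grip": 255,"xyz": [-1,0,0],"dr": [0,0,0]},{"grip": 255,"xyz": [-1,0,0],"dr": [0,0,0]},{"grip": 255,"xyz": [-1,0,0],"dr": [-9.7,0,0]},{"grip": 255,"xyz": [-1,0,0],"dr": [-9.7,0,0]},{"grip": 255,"xyz": [-1,0,0],"dr": [-9.7,0,0]},{"grip": 255,"xyz": [-1,0,0],"dr": [-9.6,0,0]},{"grip": 255,"xyz": [-1,0.2,-1],"dr": [0,0,0]},{"grip": 255,"xyz": [-0.8,0.2,-1],"dr": [0,0,0]},{"grip": 255,"xyz": [0,0.2,-1],"dr": [0,0,0]},{"grip": 255,"xyz": [0,0.2,-1],"dr": [0,0,0]},{"grip": 255,"xyz": [0,0.2,-1],"dr": [0,0,0]},{"grip": 255,"xyz": [0,0.2,-1],"dr": [0,0,0]},{"grip": 255,"xyz": [0,0.2,-1],"dr": [0,0,0]},{"grip": 255,"xyz": [0,0.17,-1],"dr": [0,0,0]},{"grip": 255,"xyz": [0,0,-1],"dr": [0,0,0]},{"grip": 255,"xyz": [0,0,-1],"dr": [0,0,0]},{"grip": 255,"xyz": [0,0,0],"dr": [0,0,0]},{"grip": 255,"xyz": [0,0,0],"dr": [0,0,0]}]'

```text
clock: 9.32
tcp_pos: [549.6, 70.5, 240.7]
ee_rot: [1.011, 1.322, -1.011]
force: [0.2, -0.5, -0.8]
gripper_width: 0.378
```

Run:
```python
from h import *
from bench import vision
goto([525.4,158.4,240],15.3,"M")
s=vision.snapshot("wrist"); np.savez("w3.npz",**s); cv2.imwrite("pics/w3.png",cv2.resize(s["color"][100:400,160:500],None,fx=2,fy=2))
```

```text
M t 9.32 tcp [549.6  70.5 240.7] F [ 0.2 -0.5 -0.8] w 32.8 j7 0.13 | d now-axes [ 0.02 -0.01 -3.65] dr [-0.1  0.1 -0. ] | d after turn [ 0.03 -0.   -3.65]
M t 9.32 tcp [549.6  70.5 240.7] F [ 0.2 -0.5 -0.8] w 32.8 j7 0.13 | d now-axes [ 0.02 -0.01 -3.65] dr [ 1.799e+02 -1.000e-01 -1.000e-01] | d after turn [0.03 0.   3.65]
```

View pics/w3.png

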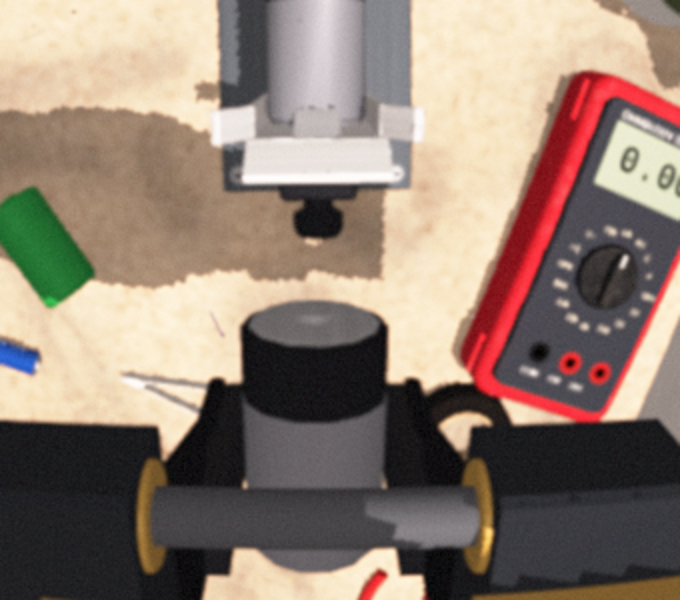

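Run:
```python
from h import *
W=load("w3.npz")
c=lambda p:np.array(p)/2+[160,100]
M=np.array([525.4,158.4]);a=np.radians(15.3);R=np.array([[np.cos(a),np.sin(a)],[-np.sin(a),np.cos(a)]])
T=(np.array([549.6,70.5])-M)@R.T; print("tcp",T)
for n,p,z in(("side lip outer",[(213,125),(423,123)],170),("end lip edge",[(238,182),(402,182)],170),("cell in mid",[(266,60),(367,60)],123.4),("foot corner",[(221,187),(411,187)],6),("held sides",[(243,350),(386,350)],224.4),("held face ctr",[(314,326),(314.5,303)],224.4)):
    P=fcast(W,c(p),z)[:,:2]; q=(P-M)@R.T; print(n,q.round(1),q.mean(0).round(1))
q=(fcast(W,c([(314.5,303)]),240.9)[:,:2]-M)@R.T; print("top rim",q)
```

```text
tcp [  0.14784843 -91.17032489]
side lip outer [[-28.8 -25.2]
 [ 30.2 -24.7]] [  0.7 -25. ]
end lip edge [[-22.1 -41.7]
 [ 24.6 -41.7]] [  1.3 -41.7]
cell in mid [[-16.6  -7.1]
 [ 17.5  -7.1]] [ 0.4 -7.1]
foot corner [[-47.8 -71.1]
 [ 49.  -71.2]] [  0.6 -71.2]
held sides [[-16.5 -70.7]
 [ 15.7 -70.8]] [ -0.4 -70.7]
held face ctr [[ -0.5 -64.9]
 [ -0.4 -59.6]] [ -0.4 -62.3]
top rim [[ -0.38662338 -53.9867707 ]]
```

Call:
apply_moves --motion '[{"grip": 255,"xyz": [0,0.045,-1],"dr": [0,0,0]},{"grip": 255,"xyz": [0,0,-1],"dr": [0,0,0]},{"grip": 255,"xyz": [0,0,-1],"dr": [0,0,0]},{"grip": 255,"xyz": [0,0,-0.6],"dr": [0,0,0]},{"grip": 255,"xyz": [0,0,-0.21],"dr": [0,0,0]},{"grip": 255,"xyz": [0.6,0,0],"dr": [0,0,0]},{"grip": 255,"xyz": [0.5,0,0],"dr": [0,0,0]},{"grip": 255,"xyz": [0.3,0,0],"dr": [0,0,0]},{"grip": 255,"xyz": [0.3,0,0],"dr": [0,0,0]},{"grip": 255,"xyz": [0.3,0,0],"dr": [0,0,0]},{"grip": 255,"xyz": [0.2,0,0],"dr": [0,0,0]},{"grip": 255,"xyz": [0,0,0],"dr": [0,0,0]}]'

```text
clock: 10.88
tcp_pos: [525.0, 163.9, 185.0]
ee_rot: [1.01, 1.324, -1.011]
force: [-0.2, -0.0, -2.0]
gripper_width: 0.379
```

Run:
```python
from h import *
from bench import vision
goto([525.4,158.4,133.3],15.3,"M")
a=vision.snapshot("scene")["color"][100:260,220:380]; b=vision.snapshot("wrist")["color"][160:420,240:420]
im=np.hstack([cv2.resize(a,(440,440),interpolation=2),cv2.resize(b,(305,440))]); cv2.imwrite("pics/m1.png",im)
```

```text
M t 10.88 tcp [525.  163.9 185. ] F [-0.2 -0.  -2. ] w 33.0 j7 -0.04 | d now-axes [ 2.07 -0.04  0.21] dr [-0.  0.  0.] | d after turn [ 2.07 -0.04  0.21]
M t 10.88 tcp [525.  163.9 185. ] F [-0.2 -0.  -2. ] w 33.0 j7 -0.04 | d now-axes [ 2.07 -0.04  0.21] dr [ 1.8e+02  1.0e-01 -0.0e+00] | d after turn [ 2.07  0.04 -0.21]
```

View pics/m1.png

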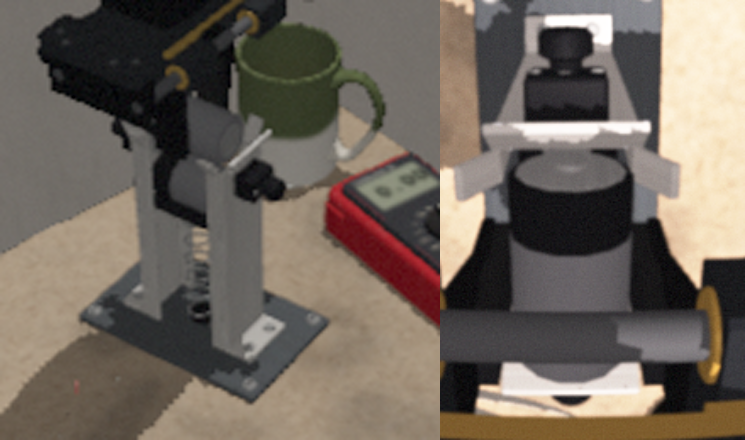

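Call:
apply_moves --motion '[{"grip": 255,"xyz": [0.2,0,0],"dr": [0,0,0]},{"grip": 255,"xyz": [0.2,0,0],"dr": [0,0,0]},{"grip": 255,"xyz": [0.2,0,0],"dr": [0,0,0]},{"grip": 255,"xyz": [0.2,0,0],"dr": [0,0,0]},{"grip": 255,"xyz": [0,0,0],"dr": [0,0,0]}]'

```text
clock: 11.6
tcp_pos: [526.1, 162.8, 165.2]
ee_rot: [1.011, 1.321, -1.011]
force: [3.4, -3.5, 0.2]
gripper_width: 0.38
```

Call:
apply_moves --motion '[{"grip": 255,"xyz": [0.2,0.0,0.06],"dr": [0,0,0]},{"grip": 255,"xyz": [0.2,0,0],"dr": [0,0,0]},{"grip": 255,"xyz": [0.2,0,0],"dr": [0,0,0]},{"grip": 255,"xyz": [0.2,0,0],"dr": [0,0,0]},{"grip": 255,"xyz": [0,0,0],"dr": [0,0,0]}]'

```text
clock: 12.22
tcp_pos: [525.6, 162.7, 144.7]
ee_rot: [1.01, 1.324, -1.01]
force: [2.5, -2.1, 1.4]
gripper_width: 0.378
```

Call:
apply_moves --motion '[{"grip": 255,"xyz": [0.2,0,0],"dr": [0,0,0]},{"grip": 255,"xyz": [0.2,0,0],"dr": [0,0,0]},{"grip": 255,"xyz": [0.1,0,0],"dr": [0,0,0]},{"grip": 255,"xyz": [0,0,0],"dr": [0,0,0]}]'

```text
clock: 12.72
tcp_pos: [525.6, 162.6, 132.7]
ee_rot: [1.011, 1.324, -1.01]
force: [1.4, -1.5, 4.0]
gripper_width: 0.375
```

Run:
```python
from h import *
from bench import vision
goto([525.4,158.4,133.3],15.3,"M")
a=vision.snapshot("scene")["color"][100:260,220:380]; b=vision.snapshot("wrist")["color"][160:420,240:420]
im=np.hstack([cv2.resize(a,(440,440),interpolation=2),cv2.resize(b,(305,440))]); cv2.imwrite("pics/m2.png",im)
```

```text
M t 12.72 tcp [525.6 162.6 132.7] F [ 1.4 -1.5  4. ] w 32.6 j7 -0.02 | d now-axes [-0.03 -0.05  0.16] dr [-0. -0. -0.] | d after turn [-0.03 -0.05  0.16]
M t 12.72 tcp [525.6 162.6 132.7] F [ 1.4 -1.5  4. ] w 32.6 j7 -0.02 | d now-axes [-0.03 -0.05  0.16] dr [180.  -0.   0.] | d after turn [-0.03  0.05 -0.16]
```

View pics/m2.png

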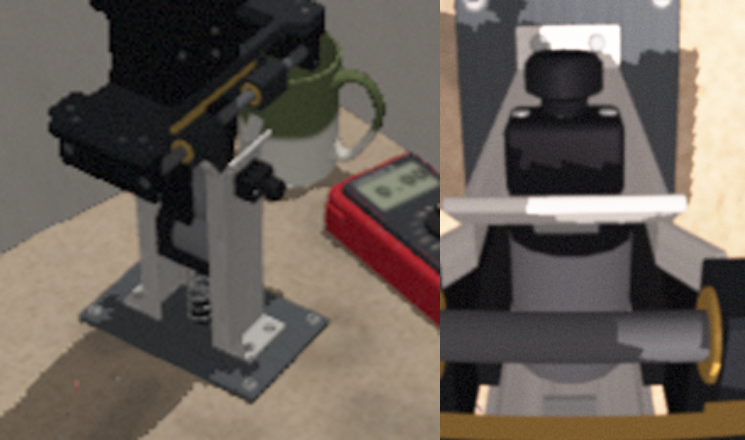

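Call:
apply_moves --motion '[{"grip": 90,"xyz": [0,0,0],"dr": [0,0,0]},{"grip": 90,"xyz": [0,0,0],"dr": [0,0,0]},{"grip": 90,"xyz": [0,0,0],"dr": [0,0,0]},{"grip": 90,"xyz": [-0.5,0,0],"dr": [0,0,0]},{"grip": 90,"xyz": [-1,0,0],"dr": [0,0,0]},{"grip": 90,"xyz": [-1,0,0],"dr": [0,0,0]},{"grip": 90,"xyz": [-1,0,0],"dr": [0,0,0]},{"grip": 90,"xyz": [-0.9,0,0],"dr": [0,0,0]},{"grip": 90,"xyz": [0,0,1],"dr": [0,0,0]},{"grip": 90,"xyz": [0,0,1],"dr": [0,0,0]},{"grip": 90,"xyz": [0,0,1],"dr": [0,0,0]},{"grip": 90,"xyz": [0,0,1],"dr": [0,0,0]}]'

```text
clock: 14.32
tcp_pos: [552.2, 65.3, 243.8]
ee_rot: [1.011, 1.323, -1.009]
force: [0.2, -0.1, -0.3]
gripper_width: 0.651
```

Run:
```python
from h import *
from bench import vision
goto([442,-126,180],27,"A")
a=vision.snapshot("scene")["color"][100:260,220:380]; s=vision.snapshot("wrist");np.savez("w4.npz",**s); b=s["color"][60:320,240:420]
im=np.hstack([cv2.resize(a,(440,440),interpolation=2),cv2.resize(b,(305,440))]); cv2.imwrite("pics/m3.png",im)
```

```text
A t 14.32 tcp [552.2  65.3 243.8] F [ 0.2 -0.1 -0.3] w 56.6 j7 0.15 | d now-axes [ 2.54 -6.27  6.22] dr [-11.7  -0.   -0.1] | d after turn [ 2.55 -7.4   4.82]
A t 14.32 tcp [552.2  65.3 243.8] F [ 0.2 -0.1 -0.3] w 56.6 j7 0.15 | d now-axes [ 2.54 -6.27  6.22] dr [ 1.683e+02 -1.000e-01  0.000e+00] | d after turn [ 2.55  7.4  -4.82]
```

View pics/m3.png

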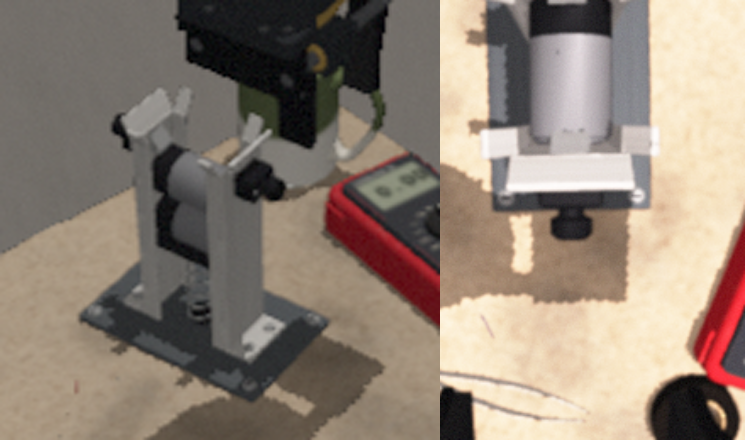

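Call:
apply_moves --motion '[{"grip": 90,"xyz": [0,0,0],"dr": [-5.9,0,0]},{"grip": 90,"xyz": [0,0,0],"dr": [-5.8,0,0]},{"grip": 90,"xyz": [0.3,-0.92,0.6],"dr": [0,0,0]},{"grip": 90,"xyz": [0.3,-0.92,0.6],"dr": [0,0,0]},{"grip": 90,"xyz": [0.3,-0.92,0.6],"dr": [0,0,0]},{"grip": 90,"xyz": [0.3,-0.92,0.6],"dr": [0,0,0]},{"grip": 90,"xyz": [0.3,-0.92,0.6],"dr": [0,0,0]},{"grip": 90,"xyz": [0.3,-0.92,0.6],"dr": [0,0,0]},{"grip": 90,"xyz": [0.4,-0.92,0.6],"dr": [0,0,0]},{"grip": 90,"xyz": [0.4,-0.9,0.6],"dr": [0,0,0]},{"grip": 90,"xyz": [0,0,0],"dr": [0,0,0]},{"grip": 90,"xyz": [0,0,0],"dr": [0,0,0]}]'

```text
clock: 15.92
tcp_pos: [443.8, -122.7, 178.5]
ee_rot: [0.856, 1.396, -0.853]
force: [-0.3, 0.4, -0.6]
gripper_width: 0.649
```

Run:
```python
from h import *
from bench import vision
goto([442,-126,31],27,"A")
s=vision.snapshot("wrist");np.savez("w5.npz",**s); cv2.imwrite("pics/w5.png",cv2.resize(s["color"][140:320,220:440],None,fx=3,fy=3))
```

```text
A t 15.93 tcp [ 443.8 -122.7  178.5] F [-0.3  0.4 -0.6] w 56.4 j7 0.66 | d now-axes [ 5.9  -0.13  0.08] dr [ 0.1 -0.  -0.1] | d after turn [ 5.9  -0.12  0.08]
A t 15.93 tcp [ 443.8 -122.7  178.5] F [-0.3  0.4 -0.6] w 56.4 j7 0.66 | d now-axes [ 5.9  -0.13  0.08] dr [-1.799e+02  1.000e-01 -0.000e+00] | d after turn [ 5.9   0.12 -0.08]
```

View pics/w5.png

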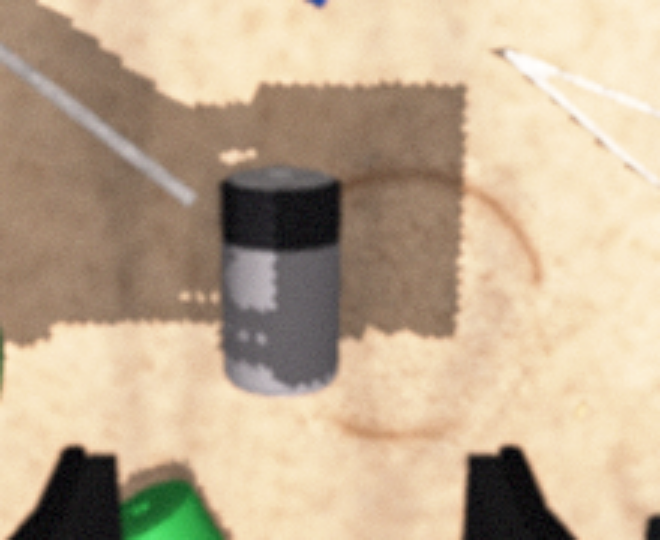

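Run:
```python
from h import *
W=load("w5.npz"); c=lambda p:np.array(p)/3+[220,140]
print(fcast(W,c([(221,285),(340,285)]),16.6).mean(0),fcast(W,c([(280,166)]),5),fcast(W,c([(280,176)]),16.6),fcast(W,c([(280,393)]),30))
e=(fcast(W,c([(280,172)]),12)+fcast(W,c([(280,393)]),30))[0]/2;print(e)
goto([e[0],e[1],31],27)
```

```text
[ 441.83147632 -126.78296235   16.6       ] [[427.26211096 -98.62171451   5.        ]] [[427.68494784 -99.23299788  16.6       ]] [[ 454.10333117 -151.01687895   30.        ]]
[ 440.81368396 -125.01036684   21.        ]
 t 15.97 tcp [ 443.9 -122.7  178.4] F [ 0.4  0.1 -0.4] w 56.1 j7 0.66 | d now-axes [ 5.9  -0.16  0.03] dr [ 0.1  0.  -0.1] | d after turn [ 5.9  -0.15  0.03]
 t 15.97 tcp [ 443.9 -122.7  178.4] F [ 0.4  0.1 -0.4] w 56.1 j7 0.66 | d now-axes [ 5.9  -0.16  0.03] dr [-1.799e+02  1.000e-01  0.000e+00] | d after turn [ 5.9   0.15 -0.03]
```

Call:
apply_moves --motion '[{"grip": 90,"xyz": [1,-0.16,0.06],"dr": [0,0,0]},{"grip": 90,"xyz": [1,0,0],"dr": [0,0,0]},{"grip": 90,"xyz": [1,0,0],"dr": [0,0,0]},{"grip": 90,"xyz": [1,0,0],"dr": [0,0,0]},{"grip": 90,"xyz": [1,0,0],"dr": [0,0,0]},{"grip": 90,"xyz": [0.6,0,0],"dr": [0,0,0]},{"grip": 90,"xyz": [0.33,0,0],"dr": [0,0,0]},{"grip": 90,"xyz": [0,0,0],"dr": [0,0,0]},{"grip": 90,"xyz": [0,0,0],"dr": [0,0,0]},{"grip": 255,"xyz": [0,0,0],"dr": [0,0,0]},{"grip": 255,"xyz": [0,0,0],"dr": [0,0,0]},{"grip": 255,"xyz": [0,0,0],"dr": [0,0,0]},{"grip": 255,"xyz": [0,0,0],"dr": [0,0,0]},{"grip": 255,"xyz": [0,0,0],"dr": [0,0,0]},{"grip": 255,"xyz": [-0.5,0,0],"dr": [0,0,0]},{"grip": 255,"xyz": [-1,0,0],"dr": [0,0,0]},{"grip": 255,"xyz": [-1,0,0],"dr": [0,0,0]},{"grip": 255,"xyz": [-1,0,0],"dr": [0,0,0]},{"grip": 255,"xyz": [-1,0,0],"dr": [5.9,0,0]},{"grip": 255,"xyz": [-1,0,0],"dr": [5.8,0,0]}]'

```text
clock: 18.48
tcp_pos: [439.3, -127.6, 168.1]
ee_rot: [1.013, 1.323, -1.014]
force: [0.3, -0.6, -1.3]
gripper_width: 0.376
```

Run:
```python
from h import *
goto([549.6,70.5,242],15.3,"pre-M")
```

```text
pre-M t 18.48 tcp [ 439.3 -127.6  168.1] F [ 0.3 -0.6 -1.3] w 32.7 j7 0.46 | d now-axes [-2.96  6.32 -6.51] dr [-0.2 -0.   0. ] | d after turn [-2.96  6.35 -6.48]
pre-M t 18.48 tcp [ 439.3 -127.6  168.1] F [ 0.3 -0.6 -1.3] w 32.7 j7 0.46 | d now-axes [-2.96  6.32 -6.51] dr [1.798e+02 1.000e-01 0.000e+00] | d after turn [-2.96 -6.35  6.48]
```

Call:
apply_moves --motion '[{"grip": 255,"xyz": [-0.9,0.9,-0.93],"dr": [0,0,0]},{"grip": 255,"xyz": [-0.9,0.9,-0.93],"dr": [0,0,0]},{"grip": 255,"xyz": [-0.9,0.9,-0.93],"dr": [0,0,0]},{"grip": 255,"xyz": [-0.2,0.9,-0.93],"dr": [0,0,0]},{"grip": 255,"xyz": [0,0.9,-0.93],"dr": [0,0,0]},{"grip": 255,"xyz": [0,0.9,-0.93],"dr": [0,0,0]},{"grip": 255,"xyz": [0,0.92,-0.93],"dr": [0,0,0]},{"grip": 255,"xyz": [0,0,0],"dr": [0,0,0]},{"grip": 255,"xyz": [0,0,0],"dr": [0,0,0]}]'

```text
clock: 19.6
tcp_pos: [549.0, 70.1, 239.5]
ee_rot: [1.01, 1.323, -1.012]
force: [0.1, -0.1, -1.0]
gripper_width: 0.377
```

Run:
```python
from h import *
from bench import vision
goto([525.6,162.6,240],15.3,"M")
s=vision.snapshot("wrist"); np.savez("w6.npz",**s); cv2.imwrite("pics/w6.png",cv2.resize(s["color"][100:400,160:500],None,fx=2,fy=2))
```

```text
M t 19.6 tcp [549.   70.1 239.5] F [ 0.1 -0.1 -1. ] w 32.8 j7 0.13 | d now-axes [-0.02  0.07 -3.81] dr [-0.1  0.1  0.1] | d after turn [-0.02  0.07 -3.81]
M t 19.6 tcp [549.   70.1 239.5] F [ 0.1 -0.1 -1. ] w 32.8 j7 0.13 | d now-axes [-0.02  0.07 -3.81] dr [ 1.799e+02  1.000e-01 -1.000e-01] | d after turn [-0.02 -0.07  3.81]
```

View pics/w6.png

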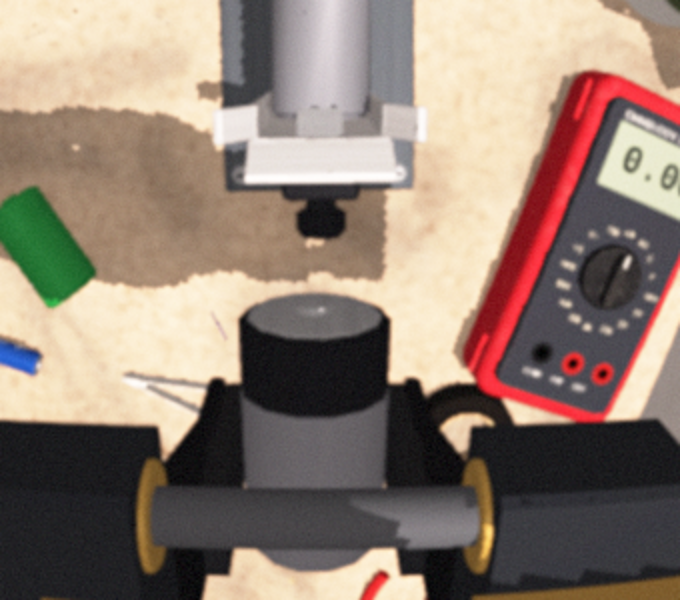

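Call:
apply_moves --motion '[{"grip": 255,"xyz": [0,0.07,-1],"dr": [0,0,0]},{"grip": 255,"xyz": [0,0,-1],"dr": [0,0,0]},{"grip": 255,"xyz": [0,0,-1],"dr": [0,0,0]},{"grip": 255,"xyz": [0,0,-0.55],"dr": [0,0,0]},{"grip": 255,"xyz": [0,0,-0.18],"dr": [0,0,0]},{"grip": 255,"xyz": [0.6,0,0],"dr": [0,0,0]},{"grip": 255,"xyz": [0.5,0,0],"dr": [0,0,0]},{"grip": 255,"xyz": [0.3,0,0],"dr": [0,0,0]},{"grip": 255,"xyz": [0.3,0,0],"dr": [0,0,0]},{"grip": 255,"xyz": [0.3,0,0],"dr": [0,0,0]},{"grip": 255,"xyz": [0.2,0,0],"dr": [0,0,0]},{"grip": 255,"xyz": [0.2,0,0],"dr": [0,0,0]},{"grip": 255,"xyz": [0.2,0,0],"dr": [0,0,0]},{"grip": 255,"xyz": [0.2,0,0],"dr": [0,0,0]},{"grip": 255,"xyz": [0.2,0,0],"dr": [0,0,0]},{"grip": 255,"xyz": [0,0,0],"dr": [0,0,0]}]'

```text
clock: 21.65
tcp_pos: [527.2, 160.3, 165.2]
ee_rot: [1.011, 1.322, -1.011]
force: [-1.2, -3.9, 3.4]
gripper_width: 0.38
```

Call:
apply_moves --motion '[{"grip": 255,"xyz": [0.2,-0.02,0.03],"dr": [0,0,0]},{"grip": 255,"xyz": [0.2,0,0],"dr": [0,0,0]},{"grip": 255,"xyz": [0.2,0,0],"dr": [0,0,0]},{"grip": 255,"xyz": [0.2,0,0],"dr": [0,0,0]},{"grip": 255,"xyz": [0.2,0,0],"dr": [0,0,0]},{"grip": 255,"xyz": [0.2,0,0],"dr": [0,0,0]},{"grip": 255,"xyz": [0.1,0,0],"dr": [0,0,0]},{"grip": 255,"xyz": [0,0,0],"dr": [0,0,0]}]'

```text
clock: 22.65
tcp_pos: [527.3, 160.3, 133.1]
ee_rot: [1.011, 1.322, -1.01]
force: [-0.5, -3.9, 6.4]
gripper_width: 0.374
```

Run:
```python
from h import *
from bench import vision
goto([525.4,158.4,131.5],15.3,"M")
a=vision.snapshot("scene")["color"][100:260,220:380]; b=vision.snapshot("wrist")["color"][160:420,240:420]
im=np.hstack([cv2.resize(a,(440,440),interpolation=2),cv2.resize(b,(305,440))]); cv2.imwrite("pics/m4.png",im)
```

```text
M t 22.65 tcp [527.3 160.3 133.1] F [-0.5 -3.9  6.4] w 32.5 j7 -0.02 | d now-axes [ 0.06 -0.09  0.05] dr [-0.   0.  -0.1] | d after turn [ 0.06 -0.09  0.05]
M t 22.65 tcp [527.3 160.3 133.1] F [-0.5 -3.9  6.4] w 32.5 j7 -0.02 | d now-axes [ 0.06 -0.09  0.05] dr [ 1.8e+02 -2.0e-01 -1.0e-01] | d after turn [ 0.06  0.09 -0.05]
```

Call:
apply_moves --motion '[{"grip": 255,"xyz": [0.06,0,0],"dr": [0,0,0]},{"grip": 255,"xyz": [0,0,0],"dr": [0,0,0]},{"grip": 90,"xyz": [0,0,0],"dr": [0,0,0]},{"grip": 90,"xyz": [0,0,0],"dr": [0,0,0]},{"grip": 90,"xyz": [0,0,0],"dr": [0,0,0]},{"grip": 90,"xyz": [-0.5,0,0],"dr": [0,0,0]},{"grip": 90,"xyz": [-1,0,0],"dr": [0,0,0]},{"grip": 90,"xyz": [-1,0,0],"dr": [0,0,0]},{"grip": 90,"xyz": [-1,0,0],"dr": [0,0,0]},{"grip": 90,"xyz": [-0.9,0,0],"dr": [0,0,0]},{"grip": 90,"xyz": [0,0,1],"dr": [0,0,0]},{"grip": 90,"xyz": [0,0,1],"dr": [0,0,0]},{"grip": 90,"xyz": [0,0,1],"dr": [0,0,0]},{"grip": 90,"xyz": [0,0,1],"dr": [0,0,0]},{"grip": 90,"xyz": [0,0,0],"dr": [0,0,0]}]'

```text
clock: 24.62
tcp_pos: [553.2, 62.2, 241.5]
ee_rot: [1.014, 1.321, -1.013]
force: [-0.9, -0.2, -0.7]
gripper_width: 0.65
```

Run:
```python
from h import *
from bench import vision
goto([525.4,158.4,131.5],15.3,"M")
S=vision.snapshot("scene")["color"];a=S[100:260,220:380]; w=vision.snapshot("wrist")["color"]; T=vision.snapshot("top")["color"]
im=np.zeros((600,800,3),np.uint8)
im[:400,:400]=cv2.resize(a,(400,400),interpolation=2); im[:400,400:]=cv2.resize(w[60:260,220:420],(400,400))
im[400:,:400]=cv2.resize(T[180:330,150:450],(400,200)); im[400:,400:]=cv2.resize(S[240:420,200:560],(400,200))
cv2.imwrite("pics/m5.png",im)
```

```text
M t 24.62 tcp [553.2  62.2 241.5] F [-0.9 -0.2 -0.7] w 56.5 j7 0.15 | d now-axes [ 4.4  -0.08 -4.01] dr [-0.3  0.  -0.1] | d after turn [ 4.4  -0.06 -4.01]
M t 24.62 tcp [553.2  62.2 241.5] F [-0.9 -0.2 -0.7] w 56.5 j7 0.15 | d now-axes [ 4.4  -0.08 -4.01] dr [ 1.797e+02 -1.000e-01 -1.000e-01] | d after turn [4.4  0.06 4.01]
```

View pics/m5.png

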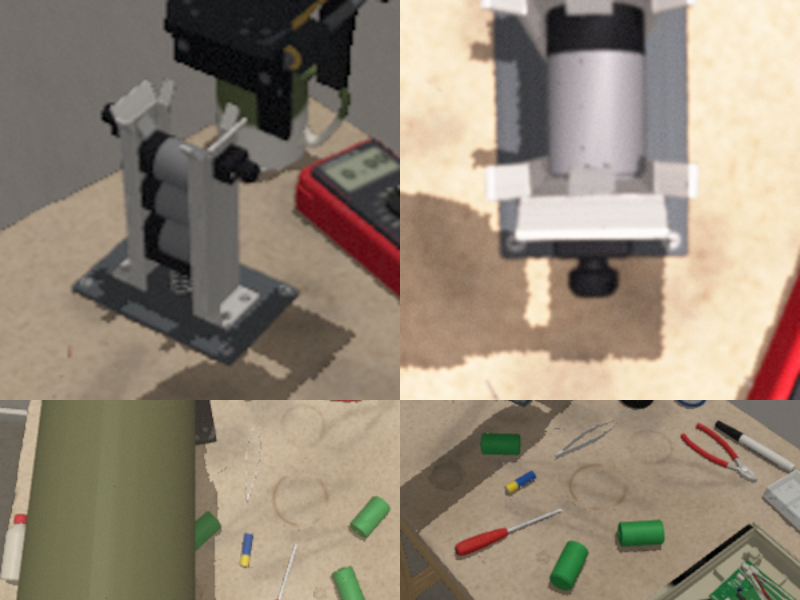

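The picture shows three level cells in the column. The top one is at the same image height as the held two-cell state (row about 153 in the scene view), and the near bolt is out over its end. The loose D cells are gone from the bench, and nothing else has moved.

```bash
python3 -c "
from bench import ctrl
print(ctrl.job_done())"
```

```text
the job is handed in; nothing more can be done
None
```

I put both loose D cells into the magazine, first the far one and then the near one, and handed the job in at about 25 s of the 56 s limit. I gripped each cell across its middle and pushed its top about 6 mm below the bolt undersides. Then I let go and moved the gripper clear.

**Cells held:** The last pictures show three level cells. After release, the top cell sat at the same height in the image as the cell held there before it.

**Bolts:** The -y bolt shows clearly over the top cell's end. I did not see the far (+y) bolt directly, so I judged it only from the cell staying level.

**Bench:** In the last views, the tweezers, small cell, green look-alikes and tools look unmoved. The arm hid part of the bench from the top camera.

**Forces and fit:** Readings at the end of each move stayed below about 8 N. At full depth, the upward force was lower than the spring figures suggest: about 6 N against 11 N on the second cell. My measurements of the magazine's position disagreed by 1 to 2 mm, and the flared lips took that up.

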